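Free the tin row: release the ratchet and push the jaw back

TASK

Open up the tin row stop so that another tin will fit: with the fingertips, press the red release paddle on the sliding jaw down and, keeping it down, push the jaw along its bar away from the tins until it is fully back at the end stop. Then let the paddle spring up again and take the hand away. Do not pick up or knock over anything, and leave the tins and the other things where they stand.

Things in the scene. Friction and masses are not known exactly. Their poses are not given: they have to be found in the camera images.
- row_stop: Fixed row stop: aluminium bar along its y axis, 24 mm wide, 430 mm long, steel saw teeth on top (to z = 29 mm); grey cheek 52 mm high at the +y end (inner face y = +165 mm), dark end stop 31 mm high at the -y end. Origin on the table under the bar, 25 mm to +y of its middle; z up; -x side faces the robot: there two tins stand (x = -51 mm) between cheek and jaw.
- jaw (a joint): Black sliding jaw along the bar, m: grows as it moves to row_stop's -y, away from the tins; starts at 0 to 0.04, 0.130 is fully back at the end stop. The ratchet (8 mm steps) locks it against going back unless the red paddle is held down; then it slides with about 1 N. Its jaw plate facing the tins is 48 mm high.
- release (a joint): Tilt of the red paddle on the jaw, rad: 0 up (ratchet engaged), 0.28 fully pressed; clear of the teeth above 0.17, aim for 0.20 to 0.28. Its hinge lies along row_stop's y, 40 mm to +x of the press ridge, so the ridge goes down 8 mm at 0.20, 11 mm at 0.28. Spring on the ridge: 3 N at first, 7 N fully down; it springs up when let go.
- release_ridge (a point): Middle of the top of the raised ridge on the red paddle, the place to press down; moves with jaw and paddle. The ridge runs 50 mm along row_stop's y axis; the paddle is 56 mm (x) by 52 mm (y); its ridge is 53 mm above the table when up. The space above it is open. Axes as row_stop's when the paddle is up.
- push_face (a point): Point on the +y face (towards paddle and tins) of the jaw's black upright push plate, 70 mm above the table; the plate is 88 mm wide in row_stop's x, its top 87 mm high. A fingertip on the ridge that moves to row_stop's -y meets this face 27.5 mm from the ridge's middle and pushes the jaw along.
- red_tin: Loose red sample tin with a white lid, 68 mm across, 66 mm high; origin under its centre. Leave it. The three tins swap places: two stand in the row, one waits on the table in front.
- black_lid_tin: Loose white sample tin with a black lid, 64 mm across, 58 mm high; origin under its centre. Leave it.
- white_tin: Loose all-white sample tin, 62 mm across, 50 mm high; origin under its centre. Leave it.
- bean_jar: Loose glass jar of beans, black lid, 72 mm across, 110 mm high; origin under its centre. Bystander.
- magenta_cup: Loose magenta cup, 100 mm across, 151 mm high; origin under its centre. Bystander.
- dosing_cup: Loose pale grey dosing cup, 62 mm across, 63 mm high; origin under its centre. Bystander.
- bowl: Loose white cupping bowl, 91 mm across, 59 mm high; origin under its centre. Bystander.
Mind the look-alikes: they are no part of the job. What is shaped like the white_tin but blue or pink is not meant. Leave any turquoise look-alike of the black_lid_tin alone.

How it is judged:
On the way, in this order (a step that is already met when the one before it is completed fails the run):
1. the red release is pressed clear of the teeth while the jaw is still near the tins (value of joint release above 0.17 rad and value of joint jaw below 0.06 m), for 0.05 s.
2. the jaw is pushed fully back (value of joint jaw above 0.124 m), for 0.2 s.
At the end, for the whole second after the job is handed in: The jaw is within 5 mm of its end stop and at rest, the red release has sprung up (below 0.08 rad), and every tin and bystander stands upright within 30 mm of where it was (value of joint jaw above 0.125 m and velocity of joint jaw between -0.005 and 0.005 m/s and value of joint release below 0.08 rad and distance of each of red_tin, black_lid_tin, white_tin, bean_jar, magenta_cup, dosing_cup, bowl from where it was at the start of the episode below 0.03 m and angle between each of red_tin, black_lid_tin, white_tin, bean_jar, magenta_cup, dosing_cup, bowl's own z axis and vertical below 0.15 rad); the robot touches nothing.
It fails at once if a loose thing was picked up or lifted (more than 20 mm) (height (world z) of any of red_tin, black_lid_tin, white_tin, bean_jar, magenta_cup, dosing_cup, bowl above 0.02 m).
It fails at once if a loose thing was displaced by more than 30 mm (distance of any of red_tin, black_lid_tin, white_tin, bean_jar, magenta_cup, dosing_cup, bowl from where it was at the start of the episode above 0.03 m).
It fails at once if a loose thing was knocked over (angle between any of red_tin, black_lid_tin, white_tin, bean_jar, magenta_cup, dosing_cup, bowl's own z axis and vertical above 0.5 rad).
It also fails if it takes over 32 s, if anything falls off the work surface, if the arm or the gripper's body presses on something with over 40 N, if the wrist force passes 120 N, or if a joint passes its speed limit or range.

ROBOT

A 7-joint arm with a two-finger parallel gripper is mounted at the origin on the work surface; the furniture and walls round the work are solid. World frame = base frame: x ahead of the robot, y to its left, z up, the work surface at z = 0. Lengths are in m, angles in rad, forces in N, time in s.
With the tool pointing down it reaches from about 0.4 to 0.875 m from the base axis. Payload 6.5 kg.
Tool frame: the origin (TCP) lies midway between the tips of the shut fingers; the grasp point (between the pads) lies 19 mm behind it; z points along the fingers, y is the direction in which the jaws open and shut (so a half turn about z gives the same grasp; the last joint's range is limited). The gripper opens to 85 mm and grips with 20 to 120 N. Pads are 22 mm wide; open, the fingers measure 114 mm over their backs; the gripper's body (76 mm by 85 mm) begins 54 mm behind the grasp point. The pads swing forward as they close: fully open they stand 13 mm farther back than shut.
Start: joints at [1.101, 0.536, -0.004, 1.538, 0.003, 1.067, -0.071], TCP at [0.255, -0.598, 0.231] pointing down, gripper open.
Joint ranges: [-2.7, 2.7], [-0.37, 2.16], [-1.27, 1.26], [0.24, 2.4], [-1.31, 4.45], [0.19, 1.91], [-2.76, 2.76]. Speed limits (rad/s): [2.39, 2.39, 3.14, 3.14, 3.14, 3.14, 3.14].

INTERFACE

Orientations are given as a unit quaternion [w, x, y, z].
In Python, from workcell import get_obs, get_image, get_calibration, job_done, search_frame gives the robot as it stands.
- The arm moves only by the tool arm_command, never from a script. Its argument "increments" is a list of rows, each an object with "gripper": the finger opening in cm, from 0 to 8.54; "xyz": the shift along the tool's x, y, z in cm, a list of three; "turn": the turn about the tool's z in rad. A call has 1 to 5 rows; each row is the pose to reach, as a shift and turn from the pose commanded when the call began, along the tool's axes at that moment; what a row does not reach only later rows make up. A row lasts 1/12 s, in which the tool goes at most 41.7 mm and 7.16 degrees, less where a joint would pass 70% of its speed; a pose out of reach is approached as far as the arm can. A call with a gripper value outside its range is refused whole. The fingers move at their own pace and stop on an object; the grip force is fixed at half the most. Time passes only in rows, so rows that repeat a pose let the fingers close. It gives the time, the measured TCP pose, the force and the opening at its end, in the units of the state.
- get_obs(): the state, without advancing time (a new reading comes with each control period).
- get_image(name): name is "side" or "top"; returns the picture (420x560x3 uint8, blue, green, red); there is no depth.
- get_calibration(name): a dict with "fov_y" (degrees; the focal length in pixels is half the picture's height over the tangent of half this angle, whatever the lens; pixels are square), "cx", "cy" (the principal point, pixels), "origin" and "orientation" of the camera in the world. Camera axes: x right, y down, z forward; pixel columns grow to the right and rows downward; lengths in m; the calibration is good to about 2 mm. A picture is of the moment at which its call begins. get_calibration takes no time and is no camera call.
- job_done(): hands the job in, once; it reports no verdict.
Trained networks look in the newest picture that a camera, given by its name, has taken for a name from the list of things; names that differ only in an ending like _2 or _b are one class to them, and where a whole thing is asked for, a point or a joint stands for the part that bears it (a point fixed in the world has none). Each returns a list of dicts, best first, with "score" (0 to 1); they miss things now and then, are a little off and sometimes report something else, mostly with a low value. They report only what shows in the picture. A call takes as long as a camera call. They do not tell look-alikes from the thing itself.
- search_frame(camera, name): "pixel" ([row, column] in pixels, amid what is visible of it).
The state is a dict: "time": time; "qpos": joint angles; "dq": joint speeds; "tau": joint torques, N m; "eef_pos": TCP position; "eef_rot": TCP orientation; "force": force on the tool from outside, world axes, zero at the start; "torque": the same for the moment, N m; "width": opening from 0.0 (shut) to 1.0 (fully open).
Only numpy, scipy, OpenCV 4.12 (cv2) and the standard library are available. Lean on these libraries where they do the work, as an engineer would, in place of code of your own. Each camera call takes 0.05 s, during which the arm holds its last target. There are 200 camera calls.

## Working session

There is one attempt and no reset: what is moved stays moved. The work goes in short steps, Python scripts to look and compute and a tool call to move; the robot and the scene stay as the last step left them, time stands still between calls to the robot, and variables do not carry over. Pictures are saved under pics/ and viewed, about 8 in all and at most 12, crops included, and the job is handed in when it is done.

Besides the shell and the picture viewer there is one more tool, called after "Request:" as a command line: name --argument value ..., lists and objects as JSON in quotes. arm_command: Moves the arm, as the interface text tells. Its arguments: {"type":"object","properties":{"increments":{"type":"array","items":{"type":"object","properties":{"gripper":{"type":"number"},"xyz":{"type":"array","items":{"type":"number"}},"turn":{"type":"number"}}}}},"required":["increments"]}

```bash
mkdir -p pics
python3 - <<'E'
from workcell import *
import cv2
o=get_obs();print({k:o[k] for k in('time','eef_pos','eef_rot','force','width')})
for c in('side','top'):
    cv2.imwrite(f'pics/{c}0.png',get_image(c));print(c,get_calibration(c))
    for n in('release_ridge','push_face','row_stop'):
        print(n,[(r['pixel'],r['score']) for r in search_frame(c,n)[:2]])
E
```

```text
{'time': 0.0, 'eef_pos': array([ 0.25511821, -0.5971556 ,  0.23040676]), 'eef_rot': array([-8.37748839e-04,  9.79676726e-01,  2.00581034e-01, -2.45472072e-04]), 'force': array([ 0.14393331,  0.89049732, -0.07454688]), 'width': 0.9977826146982668}
side {'fov_y': 44.55551966800299, 'cx': 282.1699460763357, 'cy': 207.228577998435, 'origin': array([-0.67848661,  0.28629698,  1.17075308]), 'orientation': array([ 0.24658929, -0.54832841,  0.73275348, -0.31875071])}
release_ridge [([203.1, 290.3], 0.74)]
push_face [([202.5, 289.4], 0.74)]
row_stop [([199.2, 288.2], 0.61)]
top {'fov_y': 42.923775274122164, 'cx': 280.1780553860525, 'cy': 207.08950517384912, 'origin': array([-0.03472303,  0.16364042,  1.57286691]), 'orientation': array([ 0.09502952, -0.53919117,  0.82454511, -0.14271523])}
release_ridge [([187.1, 278.3], 0.86), ([168.2, 389.9], 0.48)]
push_face [([183.5, 280.1], 0.9)]
row_stop [([183.6, 277.2], 0.65)]
```

Run:
```python
import cv2
a=cv2.imread('pics/top0.png')[100:280,160:400]
cv2.imwrite('pics/top0c.png',cv2.resize(a,None,fx=3.33,fy=3.33,interpolation=cv2.INTER_CUBIC))
a=cv2.imread('pics/side0.png')[110:290,170:410]
cv2.imwrite('pics/side0c.png',cv2.resize(a,None,fx=3.33,fy=3.33,interpolation=cv2.INTER_CUBIC))
```

```text
(no output)
```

View pics/top0.png

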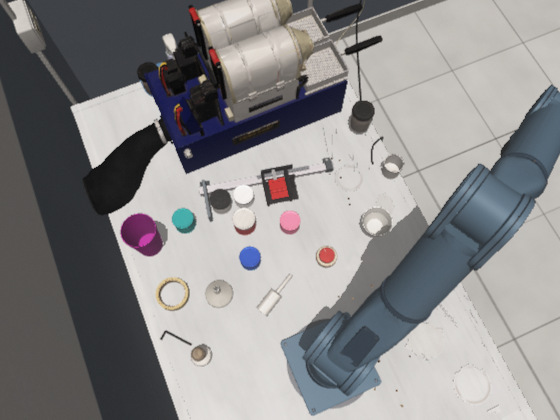

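View pics/top0c.png

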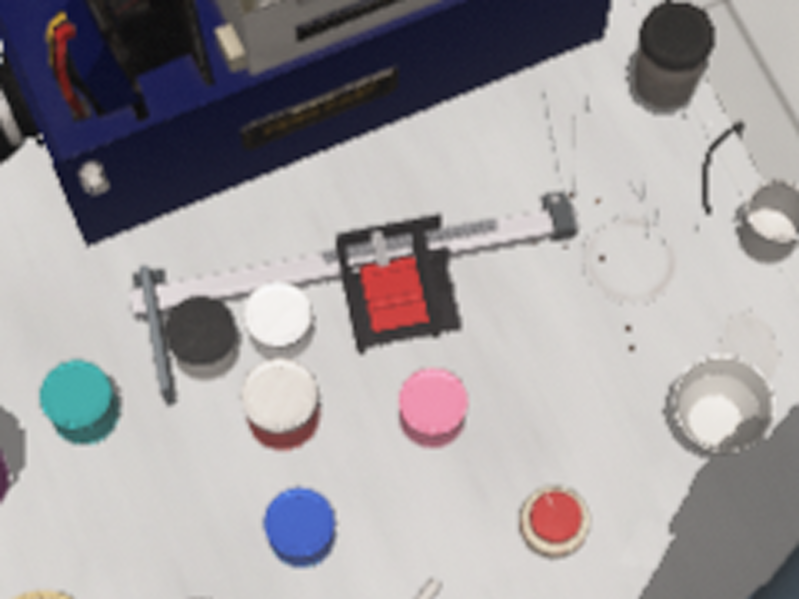

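View pics/side0c.png

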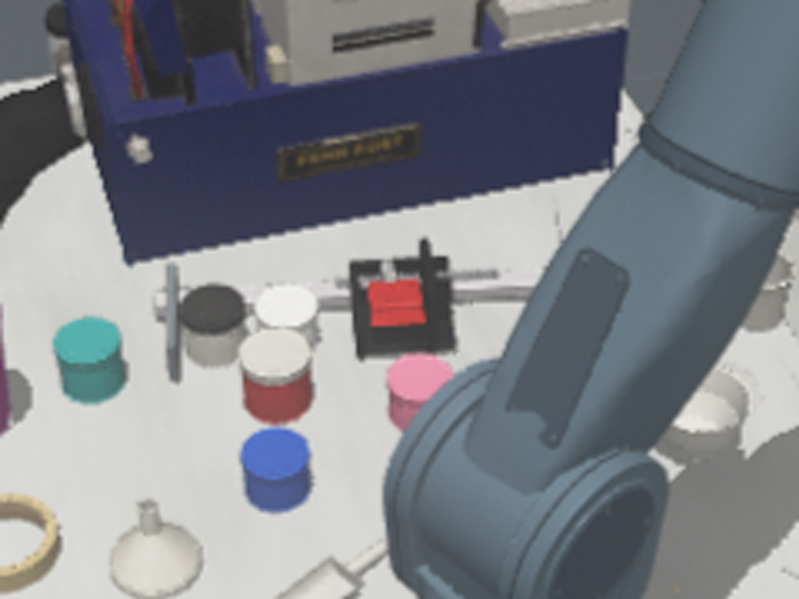

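The top view shows the red paddle on the black jaw at about (row 188, col 278). The bar runs from the cheek (row 190, col 205) to the end stop (row 164, col 328). White and black-lid tins stand in the row and the red tin stands in front. The pink, blue and turquoise look-alikes and the red-topped round thing at (256, 326) are not part of the job.

```bash
cat > h.py <<'E'
import numpy as np, cv2
from workcell import *
from scipy.spatial.transform import Rotation as R
def rays(c):
    k=get_calibration(c);f=210/np.tan(np.radians(k['fov_y']/2));q=k['orientation']
    return k,f,R.from_quat([*q[1:],q[0]]).as_matrix()
def at(c,row,col,z):
    k,f,M=rays(c);d=M@[(col-k['cx'])/f,(row-k['cy'])/f,1];o=k['origin'];return o+d*(z-o[2])/d[2]
def proj(c,p):
    k,f,M=rays(c);v=M.T@(np.asarray(p)-k['origin']);return np.array([k['cy']+f*v[1]/v[2],k['cx']+f*v[0]/v[2]])
E
python3 - <<'E'
from h import *
np.set_printoptions(precision=4,suppress=True)
s=3.333;t=lambda c,x,y,z:at(c,(100 if c=='top' else 110)+y/s,(160 if c=='top' else 170)+x/s,z)
for n,x,y,z in [('bar left end mid',136,299,.02),('endstop top',556,204,.031),('cheek top far',148,268,.052),('cheek near',168,398,.052),('black lid',203,330,.058),('white lid',279,315,.05),('pushplate top a',420,222,.087),('pushplate top b',452,325,.05)]:
    print(n,t('top',x,y,z)[:2])
for c in('top','side'):
    im=cv2.imread(f'pics/{c}0.png').astype(int);b,g,r=im[...,0],im[...,1],im[...,2]
    m=((r>120)&(r>2*g)&(r>2*b)).astype(np.uint8)
    n,l,st,ce=cv2.connectedComponentsWithStats(m)
    for i in range(1,n):
        if st[i,4]>60:
            x,y=ce[i];print(c,st[i],ce[i],at(c,y,x,.05)[:2])
            pts=np.argwhere(l==i);q=np.array([at(c,a,d,.05)[:2] for a,d in pts]).astype(np.float32);print(cv2.minAreaRect(q))
for c,col0,row0,z in(('top',245,150,0),('side',260,170,0)):
    im=cv2.imread(f'pics/{c}0.png')[row0:row0+70,col0:col0+70]
    cv2.imwrite(f'pics/{c}z.png',cv2.resize(im,None,fx=8,fy=8,interpolation=cv2.INTER_CUBIC))
a=cv2.hconcat([cv2.imread('pics/topz.png'),cv2.imread('pics/sidez.png')]);cv2.imwrite('pics/z.png',cv2.resize(a,(800,400)))
E
```

```text
bar left end mid [0.6303 0.1486]
endstop top [ 0.5562 -0.2509]
cheek top far [0.641  0.1278]
cheek near [0.5152 0.1565]
black lid [0.5612 0.1039]
white lid [0.55   0.0344]
pushplate top a [ 0.5683 -0.1147]
pushplate top b [ 0.4774 -0.1069]
top [189   8  10  13  69] [193.4493  13.5362] [ 1.2456 -0.0615]
((1.245132565498352, -0.0609995536506176), (0.020398978143930435, 0.05228325352072716), 89.01179504394531)
top [209  49  10  14  78] [213.5385  55.6154] [ 1.0556 -0.0629]
((1.0562249422073364, -0.06277710199356079), (0.01863556168973446, 0.05526750534772873), 88.97049713134766)
top [268 177  21  23 343] [277.7959 188.0146] [ 0.5278 -0.0696]
((0.5288656949996948, -0.06953287869691849), (0.05286593362689018, 0.06663879752159119), 78.56315612792969)
top [320 248  14  15 158] [326.5   254.962] [ 0.2766 -0.1161]
((0.2766387462615967, -0.11606963723897934), (0.0381600596010685, 0.042392682284116745), 64.47856140136719)
side [280 194  18  14 207] [288.5845 200.6812] [ 0.5261 -0.0692]
((0.526408851146698, -0.06942881643772125), (0.052144620567560196, 0.06492303311824799), 82.4416275024414)
```

View pics/z.png

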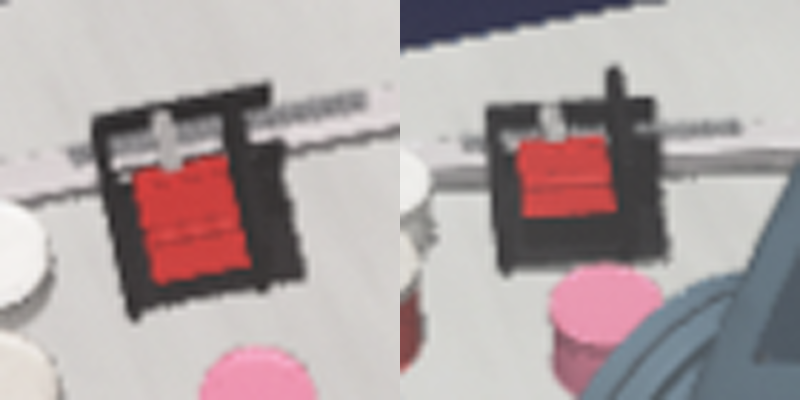

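Run:
```python
from h import *
np.set_printoptions(precision=4,suppress=True)
s=5.714
for z in(.045,.053): print(z,at('top',150+230/s,245+197/s,z)[:2],at('side',170+185/s,260+168/s,z)[:2])
yaw=np.radians(-11);X=np.array([np.cos(yaw),np.sin(yaw)]);Y=np.array([-X[1],X[0]])
o=np.array([.516,-.067]);C=.5*np.array([.527,-.0695])
print('X',X,'Y',Y)
# predicted outline overlays
def draw(ox,oy,name):
    o=np.array([ox,oy]);ims=[]
    for c,c0,r0 in(('top',245,150),('side',260,170)):
        im=cv2.resize(cv2.imread(f'pics/{c}0.png')[r0:r0+70,c0:c0+70],None,fx=8,fy=8,interpolation=cv2.INTER_CUBIC)
        def seg(a,b,col):
            P=[proj(c,[*(o+X*p[0]+Y*p[1]),p[2]]) for p in(a,b)]
            P=[(int((p[1]-c0)*8+4),int((p[0]-r0)*8+4)) for p in P];cv2.line(im,P[0],P[1],col,1)
        seg((0,.025,.053),(0,-.025,.053),(0,255,0))
        seg((-.016,.026,.046),(-.016,-.026,.046),(255,255,0));seg((.04,.026,.046),(.04,-.026,.046),(255,255,0))
        seg((-.03,-.0275,.087),(.058,-.0275,.087),(255,0,255))
        ims.append(im)
    cv2.imwrite(name,cv2.resize(cv2.hconcat(ims),(800,400)))
draw(.516,-.067,'pics/ov.png')
o=get_obs();q=o['eef_rot'];print(R.from_quat([*q[1:],q[0]]).as_matrix())
```

```text
0.045 [ 0.5208 -0.0721] [ 0.5227 -0.071 ]
0.053 [ 0.5178 -0.0709] [ 0.5142 -0.0684]
X [ 0.9816 -0.1908] Y [0.1908 0.9816]
[[ 0.9195  0.393  -0.0002]
 [ 0.393  -0.9195  0.0002]
 [-0.0001 -0.0003 -1.    ]]
```

View pics/ov.png

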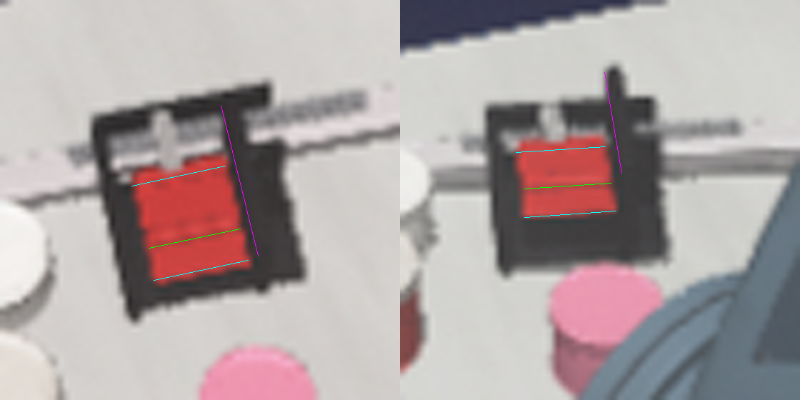

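Ridge at about (0.517, -0.069) with the row stop yawed by about -11°. Both cameras agree, and the overlay fits the paddle and push plate. Now moving: shut the fingers and set tool x along the bar (yaw +79°).

Request:
arm_command --increments '[{"gripper":0,"xyz":[3,-2.6,0],"turn":-0.1},{"gripper":0,"xyz":[6,-5.1,0],"turn":-0.2},{"gripper":0,"xyz":[9,-7.7,0],"turn":-0.3},{"gripper":0,"xyz":[12,-10.3,0],"turn":-0.4},{"gripper":0,"xyz":[15,-12.8,0],"turn":-0.5}]'

```text
time: 0.82
eef_pos: [0.3435, -0.4193, 0.2314]
eef_rot: [0.0, 0.899, 0.439, -0.0]
force: [0.3, 0.0, -0.8]
width: 0.297
```

Request:
arm_command --increments '[{"gripper":0,"xyz":[3.8,-0.8,0],"turn":-0.095},{"gripper":0,"xyz":[7.6,-1.6,0],"turn":-0.19},{"gripper":0,"xyz":[11.5,-2.5,0],"turn":-0.285},{"gripper":0,"xyz":[15.3,-3.3,0],"turn":-0.38},{"gripper":0,"xyz":[19.2,-4.1,0],"turn":-0.475}]'

```text
time: 1.23
eef_pos: [0.43, -0.2433, 0.2316]
eef_rot: [0.0, 0.77, 0.638, -0.0]
force: [0.1, 0.1, -0.2]
width: 0.004
```

Request:
arm_command --increments '[{"gripper":0,"xyz":[3.8,1.0,0],"turn":0},{"gripper":0,"xyz":[7.6,2.1,0],"turn":0},{"gripper":0,"xyz":[11.4,3.1,0],"turn":0},{"gripper":0,"xyz":[15.3,4.1,2],"turn":0},{"gripper":0,"xyz":[19.1,5.2,4],"turn":0}]'

```text
time: 1.65
eef_pos: [0.5162, -0.0704, 0.1947]
eef_rot: [0.001, 0.772, 0.636, 0.001]
force: [-0.1, -0.2, -0.1]
width: 0.004
```

Request:
arm_command --increments '[{"gripper":0,"xyz":[0,0,3.5],"turn":0},{"gripper":0,"xyz":[0,0,7],"turn":0},{"gripper":0,"xyz":[0,0,10],"turn":0},{"gripper":0,"xyz":[0,0,11],"turn":0},{"gripper":0,"xyz":[0,0,11],"turn":0}]'

```text
time: 2.07
eef_pos: [0.5128, -0.0719, 0.0819]
eef_rot: [-0.002, 0.772, 0.636, -0.002]
force: [-0.3, -0.5, -0.1]
width: -0.0
```

Run:
```python
from h import *
ims=[]
for c,c0,r0 in(('top',245,150),('side',260,170)):
    ims.append(cv2.resize(get_image(c)[r0-10:r0+70,c0-10:c0+70],(400,400),interpolation=cv2.INTER_CUBIC))
cv2.imwrite('pics/p1.png',cv2.hconcat(ims));o=get_obs();print(o['eef_pos'],o['force'])
```

```text
[ 0.51549044 -0.07216548  0.08502823] [0.49591537 0.0131907  0.78710131]
```

View pics/p1.png

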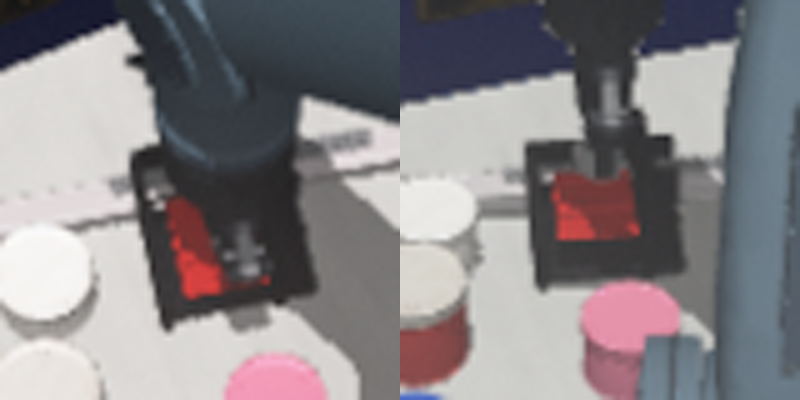

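The fingertips are above the paddle, slightly towards the push plate, with the tins clear. I'll shift a few mm towards the tins and press.

Request:
arm_command --increments '[{"gripper":0,"xyz":[0.4,0.1,0],"turn":0},{"gripper":0,"xyz":[0.4,0.1,1],"turn":0},{"gripper":0,"xyz":[0.4,0.1,2],"turn":0},{"gripper":0,"xyz":[0.4,0.1,2.6],"turn":0},{"gripper":0,"xyz":[0.4,0.1,2.6],"turn":0}]'

```text
time: 2.58
eef_pos: [0.5153, -0.0683, 0.0566]
eef_rot: [-0.001, 0.772, 0.636, -0.001]
force: [0.7, -1.3, 0.4]
width: 0.002
```

Request:
arm_command --increments '[{"gripper":0,"xyz":[0,0,0.2],"turn":0},{"gripper":0,"xyz":[0,0,0.5],"turn":0},{"gripper":0,"xyz":[0,0,0.8],"turn":0},{"gripper":0,"xyz":[0,0,0.8],"turn":0},{"gripper":0,"xyz":[0,0,0.8],"turn":0}]'

```text
time: 3.0
eef_pos: [0.5161, -0.0682, 0.05]
eef_rot: [-0.0, 0.772, 0.636, -0.0]
force: [-2.7, 0.1, 5.1]
width: -0.001
```

Request:
arm_command --increments '[{"gripper":0,"xyz":[0,0,0.2],"turn":0},{"gripper":0,"xyz":[0,0,0.4],"turn":0},{"gripper":0,"xyz":[0,0,0.5],"turn":0},{"gripper":0,"xyz":[0,0,0.5],"turn":0},{"gripper":0,"xyz":[0,0,0.5],"turn":0}]'

```text
time: 3.42
eef_pos: [0.5158, -0.0681, 0.0451]
eef_rot: [-0.0, 0.772, 0.636, -0.0]
force: [-3.2, 0.8, 5.6]
width: 0.002
```

Run:
```python
from h import *
for i in range(4):
    get_image('side');o=get_obs();print(o['eef_pos'],o['force'])
```

```text
[ 0.51582149 -0.0681647   0.04514819] [-2.56392085 -0.07515346  6.09301491]
[ 0.51577335 -0.06817523  0.0451212 ] [-3.71569227  0.70481743  5.75600531]
[ 0.51583025 -0.06815246  0.04518595] [-2.38024534  0.3860436   6.41777386]
[ 0.51578622 -0.06817799  0.04516357] [-3.92209762  0.70298509  6.26241478]
```

Request:
arm_command --increments '[{"gripper":0,"xyz":[0,0,0.1],"turn":0},{"gripper":0,"xyz":[0,0,0.15],"turn":0},{"gripper":0,"xyz":[0,0,0.15],"turn":0},{"gripper":0,"xyz":[0,0,0.15],"turn":0},{"gripper":0,"xyz":[0,0,0.15],"turn":0}]'

```text
time: 4.03
eef_pos: [0.5158, -0.0681, 0.0437]
eef_rot: [-0.0, 0.772, 0.636, -0.0]
force: [-4.5, 0.3, 5.5]
width: -0.004
```

Run:
```python
from h import *
for i in range(3):
    a=get_image('side');o=get_obs();print(o['eef_pos'],o['force'])
cv2.imwrite('pics/p2.png',cv2.resize(a[160:240,230:350],None,fx=6,fy=6,interpolation=cv2.INTER_CUBIC))
```

```text
[ 0.51581288 -0.06817127  0.04370488] [-3.45193394  0.70977067  6.56955447]
[ 0.51581543 -0.06816979  0.04370865] [-3.46893952  0.81367876  6.47114849]
[ 0.51579758 -0.06815856  0.04369447] [-3.73520546 -0.02599479  6.56743629]
```

View pics/p2.png

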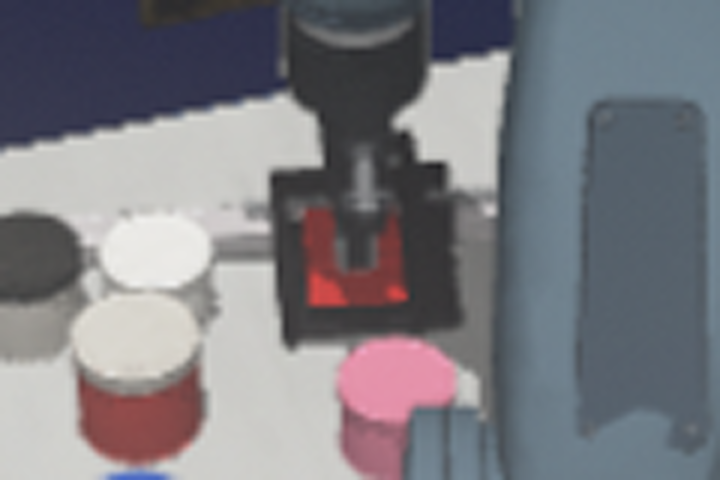

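The fingertips rest mid-ridge with about 6.5 N and 9.3 mm down, so the tilt is about 0.24 rad. Now sliding along the bar, tool -x.

Request:
arm_command --increments '[{"gripper":0,"xyz":[-0.5,0,0],"turn":0},{"gripper":0,"xyz":[-1.0,0,0],"turn":0},{"gripper":0,"xyz":[-1.5,0,0],"turn":0},{"gripper":0,"xyz":[-2.1,0,0],"turn":0},{"gripper":0,"xyz":[-2.7,0,0],"turn":0}]'

```text
time: 4.6
eef_pos: [0.5105, -0.0943, 0.0437]
eef_rot: [-0.001, 0.771, 0.636, -0.0]
force: [-3.1, 2.7, 6.9]
width: 0.001
```

Request:
arm_command --increments '[{"gripper":0,"xyz":[-0.6,0,0],"turn":0},{"gripper":0,"xyz":[-1.2,0,0],"turn":0},{"gripper":0,"xyz":[-1.8,0,0],"turn":0},{"gripper":0,"xyz":[-2.4,0,0],"turn":0},{"gripper":0,"xyz":[-3.0,0,0],"turn":0}]'

```text
time: 5.02
eef_pos: [0.5047, -0.1239, 0.0437]
eef_rot: [-0.001, 0.771, 0.636, -0.0]
force: [-3.9, 1.6, 6.4]
width: -0.001
```

Request:
arm_command --increments '[{"gripper":0,"xyz":[-0.6,0,0],"turn":0},{"gripper":0,"xyz":[-1.2,0,0],"turn":0},{"gripper":0,"xyz":[-1.8,0,0],"turn":0},{"gripper":0,"xyz":[-2.4,0,0],"turn":0},{"gripper":0,"xyz":[-3.0,0,0],"turn":0}]'

```text
time: 5.43
eef_pos: [0.499, -0.1534, 0.0436]
eef_rot: [-0.001, 0.772, 0.636, -0.0]
force: [-4.4, 1.3, 6.1]
width: -0.001
```

Request:
arm_command --increments '[{"gripper":0,"xyz":[-0.4,0,0],"turn":0},{"gripper":0,"xyz":[-0.8,0,0],"turn":0},{"gripper":0,"xyz":[-1.2,0,0],"turn":0},{"gripper":0,"xyz":[-1.6,0,0],"turn":0},{"gripper":0,"xyz":[-2.0,0,0],"turn":0}]'

```text
time: 5.85
eef_pos: [0.496, -0.1726, 0.0438]
eef_rot: [-0.0, 0.771, 0.636, 0.0]
force: [-0.5, 4.8, 6.0]
width: 0.0
```

Request:
arm_command --increments '[{"gripper":0,"xyz":[-0.2,0,0],"turn":0},{"gripper":0,"xyz":[-0.4,0,0],"turn":0},{"gripper":0,"xyz":[-0.6,0,0],"turn":0},{"gripper":0,"xyz":[-0.8,0,0],"turn":0},{"gripper":0,"xyz":[-0.8,0,0],"turn":0}]'

```text
time: 6.27
eef_pos: [0.496, -0.1804, 0.0442]
eef_rot: [0.001, 0.771, 0.636, 0.001]
force: [0.3, 3.3, 5.6]
width: 0.001
```

Run:
```python
from h import *
o=get_obs();print(o['eef_pos'],o['force'])
ims=[cv2.resize(get_image(c)[130:230,190:350],(400,250),interpolation=cv2.INTER_CUBIC) for c in('top','side')]
cv2.imwrite('pics/p3.png',cv2.hconcat(ims))
```

```text
[ 0.49600976 -0.18044133  0.04423343] [0.25177764 3.2764859  5.64166838]
```

View pics/p3.png

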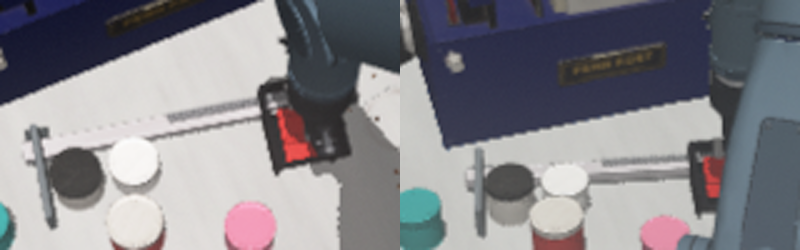

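Request:
arm_command --increments '[{"gripper":0,"xyz":[-0.2,0,0.05],"turn":0},{"gripper":0,"xyz":[-0.4,0,0.05],"turn":0},{"gripper":0,"xyz":[-0.6,0,0.05],"turn":0},{"gripper":0,"xyz":[-0.8,0,0.05],"turn":0},{"gripper":0,"xyz":[-0.8,0,0.05],"turn":0}]'

```text
time: 6.78
eef_pos: [0.4956, -0.1835, 0.0438]
eef_rot: [-0.001, 0.77, 0.638, 0.003]
force: [1.3, 14.4, 7.2]
width: 0.001
```

Request:
arm_command --increments '[{"gripper":0,"xyz":[-0.2,0,0],"turn":0},{"gripper":0,"xyz":[-0.3,0,0],"turn":0},{"gripper":0,"xyz":[-0.3,0,0],"turn":0},{"gripper":0,"xyz":[-0.3,0,0],"turn":0},{"gripper":0,"xyz":[-0.3,0,0],"turn":0}]'

```text
time: 7.2
eef_pos: [0.4955, -0.1837, 0.0438]
eef_rot: [-0.002, 0.77, 0.639, 0.004]
force: [2.4, 20.9, 8.7]
width: -0.003
```

Position didn't move while the force rose to 21 N, so the jaw is on the hard stop. I'll ease the push slightly, staying in contact, and lift straight up.

Request:
arm_command --increments '[{"gripper":0,"xyz":[-0.5,0,0],"turn":0},{"gripper":0,"xyz":[0.4,0,-0.4],"turn":0},{"gripper":0,"xyz":[0.5,0,-0.8],"turn":0},{"gripper":0,"xyz":[0.5,0,-1.2],"turn":0},{"gripper":0,"xyz":[0.5,0,-1.6],"turn":0}]'

```text
time: 7.62
eef_pos: [0.4938, -0.1855, 0.0589]
eef_rot: [-0.001, 0.771, 0.636, 0.001]
force: [3.3, 8.3, -5.9]
width: 0.002
```

Request:
arm_command --increments '[{"gripper":0,"xyz":[0.3,0,-0.5],"turn":0},{"gripper":0,"xyz":[0.7,0,-3],"turn":0},{"gripper":0,"xyz":[0.7,0,-6],"turn":0},{"gripper":0,"xyz":[0.7,0,-9],"turn":0},{"gripper":0,"xyz":[0.7,0,-12],"turn":0}]'

```text
time: 8.03
eef_pos: [0.4935, -0.1817, 0.1802]
eef_rot: [-0.0, 0.772, 0.635, -0.001]
force: [-1.0, -1.1, -0.5]
width: -0.002
```

Request:
arm_command --increments '[{"gripper":0,"xyz":[-3,-1,-3],"turn":0},{"gripper":0,"xyz":[-6,-2,-4],"turn":0},{"gripper":0,"xyz":[-9.5,-3,-4],"turn":0},{"gripper":0,"xyz":[-13,-4,-4],"turn":0},{"gripper":0,"xyz":[-16.5,-5,-4],"turn":0}]'

```text
time: 8.45
eef_pos: [0.4118, -0.3355, 0.2196]
eef_rot: [0.0, 0.772, 0.635, -0.001]
force: [1.4, -0.4, 0.2]
width: 0.002
```

Request:
arm_command --increments '[{"gripper":0,"xyz":[-3,-2,0],"turn":0},{"gripper":0,"xyz":[-6,-4,0],"turn":0},{"gripper":0,"xyz":[-9,-6,0],"turn":0},{"gripper":0,"xyz":[-9,-6,0],"turn":0},{"gripper":0,"xyz":[-9,-6,0],"turn":0}]'

```text
time: 8.87
eef_pos: [0.3345, -0.4122, 0.2189]
eef_rot: [-0.0, 0.774, 0.633, -0.001]
force: [0.2, 0.7, -1.3]
width: -0.002
```

Run:
```python
from h import *
o=get_obs();print(o['time'],o['eef_pos'],o['force'])
ims=[cv2.resize(get_image(c)[130:230,190:350],(400,250),interpolation=cv2.INTER_CUBIC) for c in('top','side')]
t=get_image('top');cv2.imwrite('pics/t4.png',t)
cv2.imwrite('pics/p4.png',cv2.resize(t[130:260,100:420],None,fx=2.5,fy=2.5,interpolation=cv2.INTER_CUBIC))
m=((t[...,2]>120)&(t[...,2].astype(int)>2*t[...,1].astype(int))&(t[...,2].astype(int)>2*t[...,0].astype(int))).astype(np.uint8)
n,l,st,ce=cv2.connectedComponentsWithStats(m)
for i in range(1,n):
    if st[i,4]>60:print(st[i],at('top',ce[i][1],ce[i][0],.05)[:2])
```

```text
8.8667 [ 0.3345086  -0.41224993  0.21891691] [ 0.18521453  0.72924656 -1.25304137]
[189   8  10  13  72] [ 1.24530035 -0.06129132]
[209  49  10  15  81] [ 1.05522844 -0.06261259]
[301 171  21  22 338] [ 0.50645559 -0.17020816]
[320 248  14  14 158] [ 0.27678301 -0.11602145]
```

View pics/p4.png

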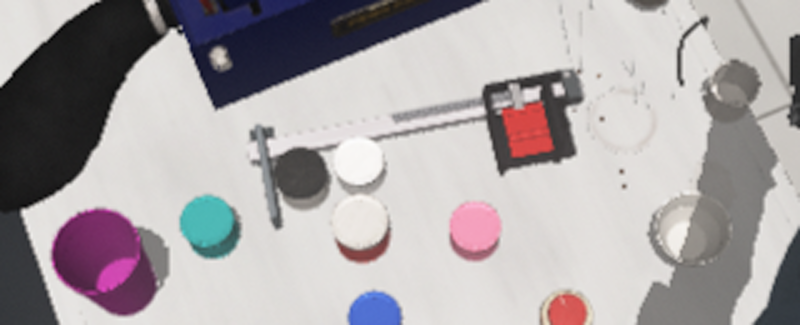

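Run:
```python
from workcell import *
o=get_obs();print(o['dq'].round(4),o['force'].round(1));print(job_done())
```

```text
[-0.0129 -0.0003 -0.0081 -0.0016  0.0023  0.0006  0.0009] [1.3 0.3 0.3]
the job is handed in; nothing more can be done
None
```

The jaw is back at its end stop and the job is handed in at about 9 s of the 32 s allowed. I pressed the red paddle about 9 mm down (roughly 0.24 rad) with the shut fingertips. Holding it down, I slid the jaw along the bar until the force rose to 21 N with no further movement. Then I lifted straight off and took the hand away.

**Last checks:**
- **Jaw:** The final top picture shows it against the end stop. It moved about 103 mm, which implies it started near 0.027 m, inside the stated range.
- **Paddle:** Its red area in the picture is about as large as at the start, so it looks sprung up. I had no direct reading of its angle.
- **Tins and other things:** The tins, magenta cup, bowl and dosing cup show no visible movement. I judged this by eye and did not measure it. The bean jar was mostly outside that last crop, but the hand did not go near it.
- **Hand:** It is clear of everything, and the force reading is at noise level.

Near the end the fingers slid on the ridge before meeting the push plate, and the tool ended about 2 mm off its commanded line. As I lifted off there was about 8 N of leftover sideways force and 6 N downward. Neither seems to have changed the result.

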